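# Lay the chair rungs in their V-cradles for drilling

### The arm

A 6-joint arm with a two-finger parallel gripper is mounted at the origin on the work surface. World frame = base frame: x ahead of the robot, y to its left, z up, the work surface at z = 0. Lengths are in mm, angles in degrees, forces in N, time in s.
With the tool pointing down it reaches from about 350 to 850 mm from the base axis. Payload 8.1 kg.
Tool frame: the origin (TCP) lies midway between the tips of the shut fingers; the grasp point (between the pads) lies 19 mm behind it; z points along the fingers, y is the line along which they close (so a half turn about z gives the same grasp; the last joint's range is limited). The gripper opens to 85 mm and grips with 20 to 120 N. Pads are 22 mm wide; open, the fingers measure 114 mm over their backs; the gripper's body (76 mm by 85 mm) begins 54 mm behind the grasp point. The pads swing forward as they close: fully open they stand 13 mm farther back than shut.
Start: joints at [67.472, 7.471, 85.268, -0, 87.261, -4.893], TCP at [181.756, 571.813, 210.992] pointing down, gripper open.
Joint ranges: [-169.43, 169.43], [-51.17, 129.36], [1.28, 143.12], [-76.62, 256.62], [0, 156.53], [-152.29, 152.29]. Speed limits (degrees/s): [136.94, 136.94, 159.86, 180, 180, 180].

### API

Orientations are given as [roll, pitch, yaw] about the fixed x, y, z axes, in that order (R = Rz(yaw) Ry(pitch) Rx(roll)).
In Python, from bench import r gives the robot as it stands.
- The arm moves only by the tool step_arm, never from a script. Its arguments are lists of equal length, an entry for each row: "delta_pos": the shift along the world's x, y, z in units of 200 mm (1.0 is 200 mm), a list of three; "spin": the turn about the world's z in units of 180 degrees (1.0 is 180 degrees). In form: {"delta_pos": [[dx, dy, dz], ...], "spin": [spin, ...]}. A call has 1 to 8 rows; each row shifts and turns the commanded pose from where the row before left it; what a row does not reach is not made up. A row lasts 1/8 s, in which the tool goes at most 62.5 mm and 10.7 degrees, less where a joint would pass 70% of its speed; a pose out of reach is approached as far as the arm can. A call with a number of a shift or a turn outside -1 to 1 is refused whole. A call with a gripper value outside its range is refused whole. "gripper" is the opening, from -1 (shut) to 1 (fully open), set as the call begins (left out, the last holds). The fingers move at their own pace and stop on an object; "squeeze" is the grip in N (left out, the last holds). Time passes only in rows, so rows that do not move let the fingers close. It gives the time, the measured TCP pose, the force, the opening and the grip force at its end, in the units of the state.
- r.sense(): the state, without advancing time (a new reading comes with each control period).
- r.snapshot(name): name is "scene" or "side" or "wrist"; returns a dict with "pixels" (420x560x3 uint8, blue, green, red), "fx", "fy", "cx", "cy" (pixels), "camera_from_world" (4x4, takes a point from world to camera coordinates). Camera axes: x right, y up, looking along -z (the intrinsics and any distortion apply to the point x, -y, -z); pixel columns grow to the right and rows downward; lengths in mm; the calibration is good to about 2 mm. A picture is of the moment at which its call begins. There is no depth.
- r.hand_in(): hands the job in; it is judged then, once.
The state is a dict: "time": time; "joint_pos": joint angles; "qd": joint speeds; "joint_efforts": joint torques, N m; "tool_pos": TCP position; "tcp_rot": TCP orientation; "ft_force": force on the tool from outside, world axes, zero at the start; "wrist_torque": the same for the moment, N m; "finger_gap": finger opening in mm; "grip_force": force on a finger pad.
Only numpy, scipy, OpenCV 4.12 (cv2) and the standard library are available. Lean on these libraries where they do the work, as an engineer would, in place of code of your own. Each camera call takes 0.05 s, during which the arm holds its last target. There are 200 camera calls.

### The job

Two turned chair rungs, round rods with a small tenon on each end, are to be cross-drilled: lay the thick one in the drilling cradle with the wide V-grooves and the thin one in the cradle with the narrow V-grooves. Each should rest down in both Vs of its cradle so that it cannot roll, centred lengthwise so that it sticks out about equally at both ends; set them down rather than dropping them.

Things in the scene. Friction and masses are not known exactly. Their poses are not given: they have to be found in the camera images.
- thick_rung: The thick turned rung, pale wood, lying on the bench: a round rod 44 mm across, 176 mm long, plus a tenon (18 mm across, 12 mm long) on each end, 200 mm in all; about 200 g. Origin: its centre, on its axis; x runs along the rod; y, z turn as it rolls. Not to be confused with a plain round offcut, 44 mm across but only 60 mm long.
- thin_rung: The thin turned rung, pale wood, lying on the bench: a round rod 24 mm across, 176 mm long, plus a tenon (12 mm across, 12 mm long) on each end, 200 mm in all; about 60 g. Origin: its centre, on its axis; x runs along the rod; y, z turn as it rolls. Not to be confused with a square stick, 24 mm thick and also 200 mm long.
- wide_cradle_groove (a point): Wide-groove cradle, fixed: base board 150 x 80 mm, 16 mm thick; two upright saddles 20 mm thick, 80 mm wide, centres 50 mm either side of the middle, tops 58 mm above the bench, each with a cork-lined 90-degree V 56 mm wide, 28 mm deep. Point: midway between saddles, 61 mm above the bench, where the 44 mm rung's centre rests. x: along the groove and seated rung; y: across; z: up.
- narrow_cradle_groove (a point): Narrow-groove cradle, fixed: base board 150 x 80 mm, 16 mm thick; two upright saddles 20 mm thick, 80 mm wide, centres 50 mm either side of the middle, tops 58 mm above the bench, each with a cork-lined 90-degree V 28 mm wide, 14 mm deep. Point: midway between saddles, 61 mm above the bench, where the 24 mm rung's centre rests. x: along the groove and seated rung; y: across; z: up.

How it is judged (in metres and radians):
At the end, for the whole second after the job is handed in: The thick rung lies cradled in the wide V-groove and the thin rung in the narrow one: each rung's centre within 20 mm of the groove's middle lengthwise, within 10 mm sideways and within 6 mm of its seated height, its axis within 10 degrees of the groove's, at rest (x of thick_rung in the frame of wide_cradle_groove between -0.02 and 0.02 m and y of thick_rung in the frame of wide_cradle_groove between -0.01 and 0.01 m and z of thick_rung in the frame of wide_cradle_groove between -0.006 and 0.006 m and angle between the x axis of thick_rung and the x axis of wide_cradle_groove, either way round below 0.175 rad and linear speed of each of thick_rung, thin_rung below 0.02 m/s and x of thin_rung in the frame of narrow_cradle_groove between -0.02 and 0.02 m and y of thin_rung in the frame of narrow_cradle_groove between -0.01 and 0.01 m and z of thin_rung in the frame of narrow_cradle_groove between -0.006 and 0.006 m and angle between the x axis of thin_rung and the x axis of narrow_cradle_groove, either way round below 0.175 rad); the robot touches nothing.
It fails at once if the thick rung falls freely from more than about 3 cm (moves faster than 0.8 m/s with no finger on it) (linear speed of thick_rung above 0.8 m/s and not (contact force between the fingers and thick_rung above 0.05 N)).
It fails at once if the thin rung falls freely from more than about 3 cm (moves faster than 0.8 m/s with no finger on it) (linear speed of thin_rung above 0.8 m/s and not (contact force between the fingers and thin_rung above 0.05 N)).
It also fails if it takes over 62 s, if anything falls off the work surface, if the arm or the gripper's body presses on something with over 40 N, if the wrist force passes 120 N, or if a joint passes its speed limit or range.

## Working session

There is one attempt and no reset: what is moved stays moved. The work goes in short steps, Python scripts to look and compute and a tool call to move; the robot and the scene stay as the last step left them, time stands still between calls to the robot, and variables do not carry over. Pictures are saved under pics/ and viewed, at most 10 in all, crops included, and the job is handed in when it is done.

Besides the shell and the picture viewer there is one more tool, called as a command line: name --pt "numbers of a row" for each row, then --argument value for the rest. step_arm: Moves the arm, as the interface text tells. Shifts and turns lie within -1 to 1; 1 stands for 200 mm of shift or 180 degrees of turn. Its arguments: {"type":"object","properties":{"delta_pos":{"type":"array","items":{"type":"array","items":{"type":"number","minimum":-1,"maximum":1}}},"spin":{"type":"array","items":{"type":"number","minimum":-1,"maximum":1}},"gripper":{"type":"number"},"squeeze":{"type":"number"}},"required":["delta_pos","spin"]}

```bash
mkdir -p pics; cat > h.py <<'E'
import numpy as np, cv2
from bench import r
def snap(n,f):
    s=r.snapshot(n); cv2.imwrite('pics/'+f,s['pixels']); np.savez('pics/'+f+'.npz',K=[s['fx'],s['fy'],s['cx'],s['cy']],T=s['camera_from_world']); return s
def ray(f,u,v,z):
    d=np.load('pics/'+f+'.npz'); fx,fy,cx,cy=d['K']; T=d['T']; R=T[:3,:3]; c=-R.T@T[:3,3]
    w=R.T@np.array([(u-cx)/fx,-(v-cy)/fy,-1]); return c+w*(z-c[2])/w[2]
def proj(f,p):
    d=np.load('pics/'+f+'.npz'); fx,fy,cx,cy=d['K']; q=(d['T']@np.r_[p,1])[:3]; return np.array([cx+fx*q[0]/-q[2],cy-fy*q[1]/-q[2]])
E
python3 - <<'E'
from h import *
for n in ['scene','side']:
    s=snap(n,n+'0.png'); print(s.keys(), np.linalg.inv(s['camera_from_world'])[:3,3])
print(r.sense())
E
```

```text
dict_keys(['pixels', 'fx', 'fy', 'cx', 'cy', 'camera_from_world']) [848.84623535 426.50315066 833.99647434]
dict_keys(['pixels', 'fx', 'fy', 'cx', 'cy', 'camera_from_world']) [ 354.32252503 -853.61643261  873.9083123 ]
{'time': 0.1, 'joint_pos': array([ 6.74709198e+01,  7.51134420e+00,  8.53251036e+01, -1.06665187e-03,
        8.72619064e+01, -4.89194307e+00]), 'qd': array([ 0.02711891, -0.09650799, -0.1722541 ,  0.01891943, -0.02926347,
        0.03308832]), 'joint_efforts': array([ 6.59774087e-04, -5.70943201e+01, -5.01944876e+01, -2.89690552e-04,
        7.91603787e-03,  3.31187800e-05]), 'tool_pos': array([181.55636463, 571.29701921, 210.0237147 ]), 'tcp_rot': array([-1.79901913e+02, -7.32586464e-03,  1.62362908e+02]), 'ft_force': array([-0.14193918,  0.03447892,  0.59623011]), 'wrist_torque': array([ 0.05827116,  0.00923838, -0.03208871]), 'grip_force': 0.0, 'finger_gap': 85.68136967177028}
```

View pics/scene0.png

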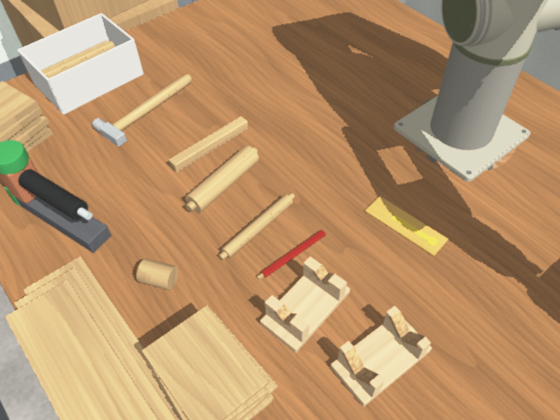

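View pics/side0.png

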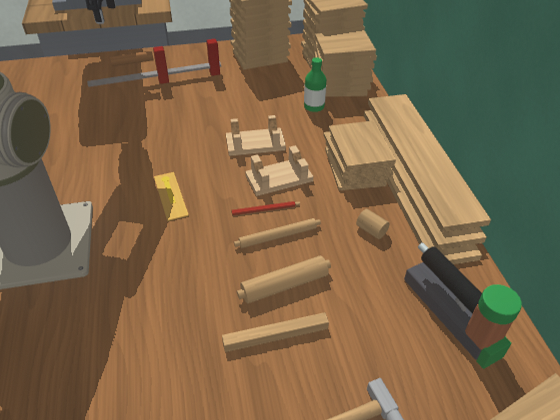

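The thick rung runs (192,205)–(253,153) and the thin one (223,253)–(293,198) in the scene view. The square stick is above them and the short offcut is at (156,274). The cradles are at (305,305) and (382,352), and I'll enlarge the picture to see which one is wide.

```bash
python3 - <<'E'
from h import *
a=cv2.imread('pics/scene0.png')[245:405,240:450]; 
a=cv2.resize(a,None,fx=3.7,fy=3.7,interpolation=cv2.INTER_CUBIC)
cv2.imwrite('pics/c1.png',a)
a=cv2.imread('pics/scene0.png')[130:270,170:320]; cv2.imwrite('pics/c2.png',cv2.resize(a,None,fx=4,fy=4,interpolation=cv2.INTER_CUBIC))
E
```

```text
(no output)
```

View pics/c1.png

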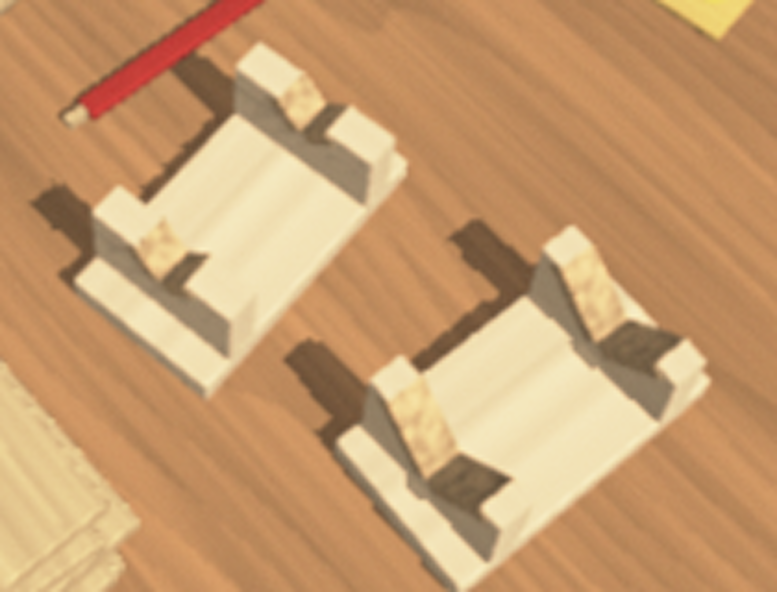

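View pics/c2.png

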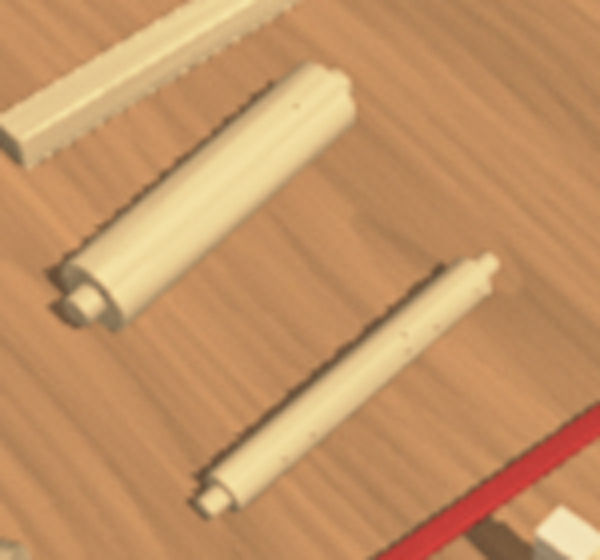

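The cradle at (382,352) has the wide grooves and the one at (305,305) the narrow. Next I'll compute poses.

```bash
cat > m.py <<'E'
from h import *
from scipy.optimize import least_squares
def fit(f,obj,px,x0):
    obj=np.array(obj,float);px=np.array(px,float)
    def res(q):
        c,s=np.cos(q[2]),np.sin(q[2]);return np.concatenate([proj(f,[q[0]+c*o[0]-s*o[1],q[1]+s*o[0]+c*o[1],o[2]])-p for o,p in zip(obj,px)])
    o=least_squares(res,x0,x_scale=[10,10,.1],loss='soft_l1');return o.x,np.abs(o.fun).reshape(-1)
obj=[[60,40,58],[40,40,58],[60,-40,58],[-40,40,58],[-60,40,58],[-60,-40,58],[-75,40,16],[-75,-40,16]]
E
python3 - <<'E'
from m import *
f='scene0.png'
for n,P in dict(narrow=[(262,43),(237,75),(392,142),(120,187),(95,220),(232,315),(78,278),(207,385)],wide=[(573,227),(547,258),(707,365),(402,355),(370,390),(497,525),(340,440),(465,590)]).items():
    P=np.array(P)/3.7+[240,245]
    a=ray(f,*P[3],58);b=ray(f,*P[0],58);d=b-a;m=(a+b)/2
    q,e=fit(f,obj,P,[m[0],m[1],np.arctan2(d[1],d[0])]);print(n,q[:2],np.degrees(q[2]),e.round(1))
for n,z,A,B in [('thick',22,(95,298),(334,88)),('thin',12,(225,490),(480,275))]:
    a,b=[ray(f,*(np.array(p)/4+[170,130]),z) for p in(A,B)];d=b-a
    print(n,(a+b)/2,np.hypot(*d[:2]),np.degrees(np.arctan2(d[1],d[0])))
E
```

```text
narrow [557.37467732 114.15024714] -170.19213052720315 [0.2 0.3 0.3 1.5 2.  1.  0.6 0.4 0.8 1.1 0.3 2.9 1.1 1.  0.2 1.5]
wide [523.8018804  262.55959463] 177.4674381837802 [1.  0.2 1.  1.8 1.  0.4 0.8 0.1 0.4 2.  0.7 2.8 1.2 0.5 1.3 0.6]
thick [ 498.66308503 -211.02594777   22.        ] 181.50461629394738 -167.81453233960778
thin [513.77877426 -75.92578953  12.        ] 174.96088045401925 -172.47284858892812
```

step_arm --pt "0.2 -0.225 0.05" --pt "0.2 -0.225 0.05" --pt "0.2 -0.225 0.05" --pt "0.2 -0.225 0.05" --pt "0.2 -0.225 0.05" --pt "0.2 -0.225 0.05" --pt "0.2 -0.225 0.05" --pt "0.2 -0.225 0.05" --spin '[0.015,0.015,0.015,0.015,0.015,0.015,0.015,0.015]' --gripper 1

```text
time: 1.1
tool_pos: [502.6, 210.1, 291.0]
tcp_rot: [180.0, -0.0, -176.0]
ft_force: [1.3, 1.5, 0.5]
finger_gap: 85.2
grip_force: 0.0
```

step_arm --pt "0 0 0" --pt "0 0 0" --spin '[0,0]'

```text
time: 1.35
tool_pos: [501.5, 211.7, 290.4]
tcp_rot: [180.0, -0.1, -176.1]
ft_force: [-0.2, 1.0, -0.2]
finger_gap: 85.4
grip_force: 0.0
```

```bash
python3 - <<'E'
from h import *
snap('wrist','w1.png')
a=cv2.imread('pics/w1.png'); cv2.imwrite('pics/w1b.png',cv2.resize(a,(800,600),interpolation=cv2.INTER_CUBIC))
for q in [(557,114,58),(524,262.6,58)]: print(proj('w1.png',q))
E
```

```text
[196.45936178 215.13165975]
[317.33446525 197.33385087]
```

View pics/w1b.png

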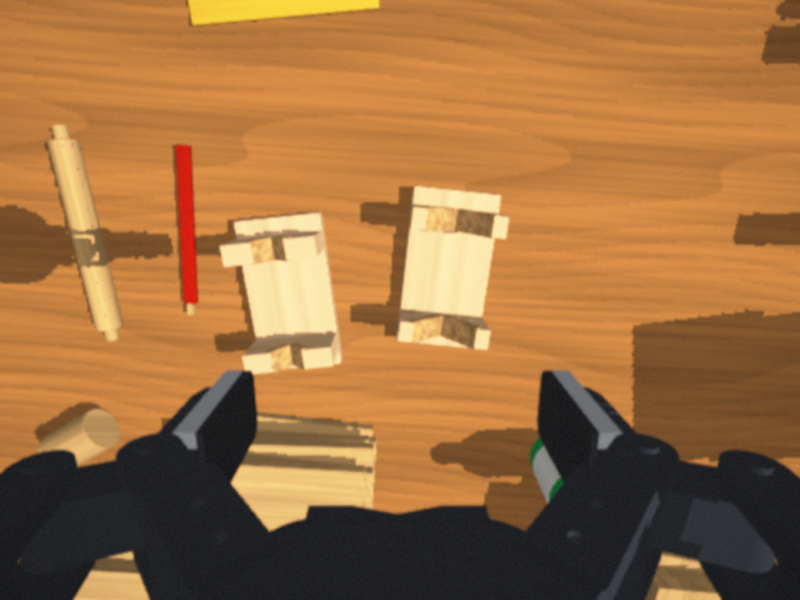

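The wide cradle is at about (455,265) and the narrow at (290,290) in the 800 px view, with clear groove lines. The thin rung runs from (59,130) to (112,335). I'll refine the poses from this closer view.

```bash
python3 - <<'E'
from m import *
f='w1.png';k=560/800
O=[[60,40,58],[40,40,58],[60,-40,58],[40,-40,58],[-40,40,58],[-60,40,58],[-40,-40,58],[-60,-40,58],[50,0,None],[-50,0,None]]
for n,zb,P,x0 in [('narrow',44,[(220,246),(225,267),(320,234),(326,259),(243,352),(247,373),(332,338),(340,362),(273,249),(289,358)],[557,114,-2.97]),
 ('wide',30,[(406,207),(404,233),(508,215),(505,238),(399,320),(398,342),(491,330),(488,350),(457,221),(442,329)],[524,262,3.1])]:
    o=[[a,b,zb if c is None else c] for a,b,c in O]
    q,e=fit(f,o,np.array(P)*k,x0);print(n,q[:2],np.degrees(q[2]),e.round(1))
    a,b=[ray(f,*(np.array(p)*k),zb) for p in P[-2:]];d=a-b;print(' V',(a+b)/2,np.hypot(*d[:2]),np.degrees(np.arctan2(d[1],d[0])))
a,b=[ray(f,*(np.array(p)*k),12) for p in [(60,132),(111,333)]];d=a-b;print('thin',(a+b)/2,np.hypot(*d[:2]),np.degrees(np.arctan2(d[1],d[0])))
E
```

```text
narrow [556.67267549 113.32417636] -170.1890476511138 [0.8 1.6 0.6 0.1 3.5 0.  5.3 1.1 0.3 1.3 0.4 0.8 0.3 5.  3.8 2.6 0.8 0.7
 2.4 2.8]
 V [559.28000857 111.24131213  44.        ] 102.86341811073024 -171.7013619563631
wide [523.83257542 260.45371503] 179.0439613561401 [3.6 0.1 3.5 1.2 0.7 0.3 1.1 1.  1.2 1.3 0.5 0.7 0.3 0.7 0.4 0.1 2.2 0.7
 0.3 2.1]
 V [525.60947041 262.28865819  30.        ] 102.31023163664489 177.82132847639997
thin [515.64718993 -78.55892034  12.        ] 189.06863773362852 -171.46277259447763
```

step_arm --pt "0 -0.3 -0.06" --pt "0 -0.3 -0.06" --pt "0 -0.3 -0.06" --pt "0 -0.3 -0.06" --pt "0 -0.3 -0.06" --pt "0 -0.3 -0.06" --pt "0 -0.3 -0.06" --pt "0 0 0" --spin '[0.0065,0.0065,0.0065,0.0065,0.0065,0.0065,0.0065,0]'

```text
time: 2.4
tool_pos: [500.5, -210.0, 205.1]
tcp_rot: [179.9, -0.2, -168.0]
ft_force: [0.3, 0.1, -0.2]
finger_gap: 85.4
grip_force: 0.0
```

step_arm --pt "0 0 0" --pt "0 0 0" --spin '[0,0]'

```text
time: 2.65
tool_pos: [502.3, -206.4, 207.4]
tcp_rot: [-180.0, 0.0, -167.7]
ft_force: [0.1, 1.2, 0.3]
finger_gap: 85.3
grip_force: 0.0
```

```bash
python3 - <<'E'
from h import *
snap('wrist','w2.png')
a=cv2.imread('pics/w2.png'); cv2.imwrite('pics/w2b.png',cv2.resize(a,(800,600),interpolation=cv2.INTER_CUBIC))
for q in [(499,-211,22),(514.5,-77,12)]: print(proj('w2.png',q)/.7)
E
```

```text
[391.15385906 256.5476232 ]
[551.9858935  308.60282092]
```

View pics/w2b.png

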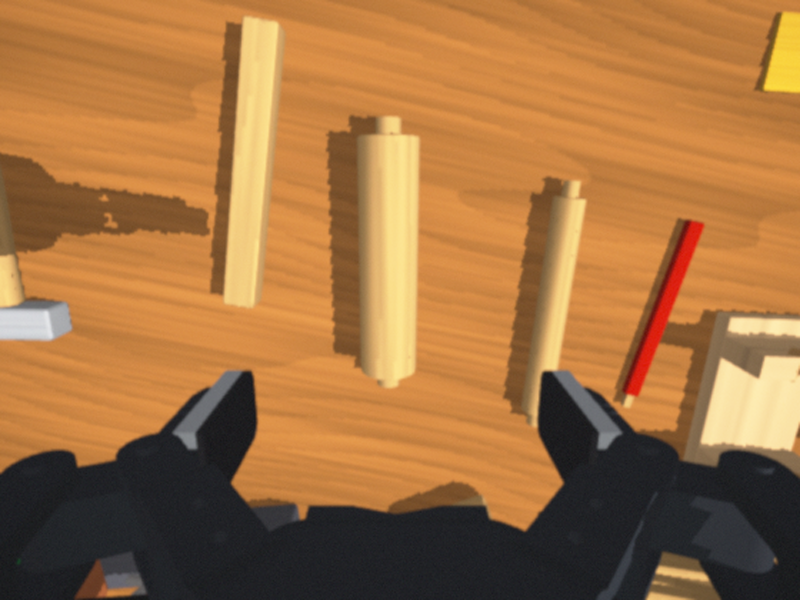

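The thick rung runs from (388,118) to (388,384), nearly parallel to the pads. The thin rung runs from (572,182) to (531,423).

```bash
python3 - <<'E'
from h import *
for n,z,A,B in [('thick',22,(388.5,118),(388,385)),('thin',12,(572,181),(531,424))]:
    a,b=[ray('w2.png',*(np.array(p)*.7),z) for p in(A,B)];d=a-b
    print(n,(a+b)/2,np.hypot(*d[:2]),np.degrees(np.arctan2(d[1],d[0])))
print(r.sense()['tool_pos'],r.sense()['tcp_rot'])
E
```

```text
thick [ 503.20837209 -212.34394465   22.        ] 202.64180353975283 -168.07319894106928
thin [516.80790336 -77.89008333  12.        ] 201.60833811912107 -172.02370596139374
[ 502.31821766 -206.5081838   207.46254767] [-1.79984593e+02  4.03405870e-02 -1.67702320e+02]
```

step_arm --pt "0 -0.025 -0.22" --pt "0 0 -0.22" --pt "0 0 -0.22" --pt "0 0 -0.22" --pt "0 0 -0.1" --pt "0 0 0" --pt "0 0 0" --pt "0 0 0" --spin '[0,0,0,0,0,0,0,0]'

```text
time: 3.7
tool_pos: [503.2, -213.6, 12.9]
tcp_rot: [-179.9, 0.1, -167.8]
ft_force: [0.0, -0.2, 0.5]
finger_gap: 85.0
grip_force: 0.0
```

step_arm --pt "0 0.005 -0.045" --pt "0 0 0" --spin '[0,0]'

```text
time: 3.95
tool_pos: [501.2, -211.8, 1.3]
tcp_rot: [180.0, -0.1, -167.8]
ft_force: [-0.1, -0.4, 0.7]
finger_gap: 85.3
grip_force: 0.0
```

step_arm --pt "0 0 0" --pt "0 0 0" --pt "0 0 0" --pt "0 0 0" --pt "0 0 0" --pt "0 0 0" --pt "0 0 0" --pt "0 0 0" --spin '[0,0,0,0,0,0,0,0]' --gripper -0.2 --squeeze 35

```text
time: 4.95
tool_pos: [502.1, -212.6, 2.6]
tcp_rot: [-180.0, 0.0, -167.8]
ft_force: [-1.6, -0.9, 6.6]
finger_gap: 41.5
grip_force: 35.4
```

step_arm --pt "0 0 0.05" --pt "0 0 0.1" --pt "0 0 0.2" --pt "0 0 0.2" --pt "0 0.05 0.2" --pt "0 0.1 0.05" --spin '[0,0,0,0,0,0]'

```text
time: 5.7
tool_pos: [503.4, -182.7, 165.5]
tcp_rot: [-179.8, 0.2, -167.9]
ft_force: [0.4, 0.7, -1.8]
finger_gap: 41.2
grip_force: 35.6
```

step_arm --pt "0.01 0.2 0" --pt "0.02 0.27 0" --pt "0.02 0.3 0" --pt "0.02 0.3 0" --pt "0.02 0.3 0" --pt "0.02 0.3 0" --pt "0.01 0.25 0" --pt "0 0.15 0" --spin '[-0.01,-0.01,-0.01,-0.01,-0.01,-0.01,-0.01,-0.01]'

```text
time: 6.7
tool_pos: [523.7, 234.9, 160.2]
tcp_rot: [-180.0, -0.2, 177.8]
ft_force: [-0.3, 0.6, -1.7]
finger_gap: 41.4
grip_force: 35.6
```

step_arm --pt "0 0.1 0" --pt "0 0.05 0" --pt "0 0 0" --pt "0 0 0" --pt "0 0 0" --spin '[0,0,0,0,0]'

```text
time: 7.32
tool_pos: [526.0, 260.9, 162.1]
tcp_rot: [-180.0, 0.0, 177.7]
ft_force: [-0.5, 0.6, -1.2]
finger_gap: 41.1
grip_force: 35.6
```

```bash
python3 - <<'E'
from h import *
s=snap('wrist','w3.png'); c=snap('scene','s3.png')
cv2.imwrite('pics/w3b.png',np.hstack([s['pixels'][60:420,130:430],cv2.resize(c['pixels'][200:410,220:450],None,fx=1.7,fy=1.7)[:357].copy().repeat(1,0) if 0 else cv2.resize(c['pixels'][200:410,220:450],(400,360))]))
print(r.sense()['tool_pos'],r.sense()['tcp_rot'],r.sense()['finger_gap'],r.sense()['ft_force'])
E
```

```text
[525.99342435 261.13571781 162.14295291] [1.79998880e+02 1.16940036e-02 1.77698516e+02] 41.40587449576325 [ 0.42631075  0.41270473 -1.26444627]
```

View pics/w3b.png

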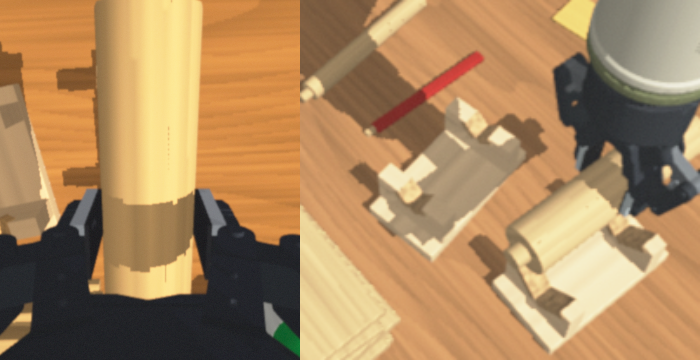

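The thick rung is held level and lined up over the wide cradle, so I'll lower it.

step_arm --pt "0 0.005 -0.1" --pt "0 0 -0.15" --pt "0 0 -0.12" --pt "0 0 -0.08" --pt "0 0 -0.05" --pt "0 0 -0.03" --pt "0 0 0" --pt "0 0 0" --spin '[0,0,0,0,0,0,0,0]'

```text
time: 8.43
tool_pos: [526.4, 263.1, 56.9]
tcp_rot: [180.0, 0.1, 177.8]
ft_force: [0.4, 0.4, -1.9]
finger_gap: 41.7
grip_force: 35.6
```

step_arm --pt "0 0 -0.02" --pt "0 0 -0.02" --pt "0 0 -0.01" --pt "0 0 0" --pt "0 0 0" --spin '[0,0,0,0,0]'

```text
time: 9.05
tool_pos: [525.8, 262.8, 46.0]
tcp_rot: [180.0, 0.0, 177.8]
ft_force: [0.2, -0.9, -1.8]
finger_gap: 41.1
grip_force: 35.6
```

step_arm --pt "0 0 -0.01" --pt "0 0 -0.01" --pt "0 0 0" --pt "0 0 0" --spin '[0,0,0,0]'

```text
time: 9.55
tool_pos: [526.3, 262.7, 44.1]
tcp_rot: [-180.0, 0.1, 177.8]
ft_force: [-7.5, -4.2, 15.3]
finger_gap: 41.3
grip_force: 38.2
```

step_arm --pt "0 0 0" --pt "0 0 0" --pt "0 0 0" --pt "0 0 0" --pt "0 0 0" --spin '[0,0,0,0,0]' --gripper 0.6

```text
time: 10.18
tool_pos: [525.7, 262.8, 41.9]
tcp_rot: [-180.0, -0.0, 177.8]
ft_force: [0.5, 0.4, -0.3]
finger_gap: 68.1
grip_force: 0.0
```

step_arm --pt "0 0 0.05" --pt "0 0 0.1" --pt "0 0 0.2" --pt "0 0 0.25" --pt "0 -0.1 0.1" --pt "0 -0.2 0" --pt "0 -0.3 0" --pt "0 -0.3 0" --spin '[0,0,0,0,0.01,0.01,0.01,0.01]'

```text
time: 11.18
tool_pos: [526.1, 81.5, 184.2]
tcp_rot: [-180.0, 0.2, -174.9]
ft_force: [0.7, -0.3, 0.5]
finger_gap: 68.5
grip_force: 0.0
```

step_arm --pt "-0.01 -0.25 0" --pt "-0.01 -0.1 0" --pt "0 0 0" --pt "0 0 0" --spin '[0.01,0.005,0,0]'

```text
time: 11.68
tool_pos: [522.2, 13.4, 183.1]
tcp_rot: [180.0, 0.1, -172.4]
ft_force: [-0.4, -0.6, -0.2]
finger_gap: 68.7
grip_force: 0.0
```

```bash
python3 - <<'E'
from h import *
snap('scene','s4.png')
a=cv2.imread('pics/s4.png')
for p in [(525,262,61)]:
    for u in(-100,-88,0,88,100):
        t=np.radians(177.8); q=proj('s4.png',[p[0]+u*np.cos(t),p[1]+u*np.sin(t),61]); print(u,q); cv2.circle(a,tuple(int(round(v)) for v in q),1,(0,0,255),-1)
cv2.imwrite('pics/s4b.png',cv2.resize(a[150:410,180:450],None,fx=2.3,fy=2.3,interpolation=cv2.INTER_CUBIC))
E
```

```text
-100 [336.15135575 384.24459446]
-88 [342.30443491 379.37116757]
0 [385.41776389 345.22409233]
88 [425.27968383 313.6522325 ]
100 [430.48367312 309.53051381]
```

View pics/s4b.png

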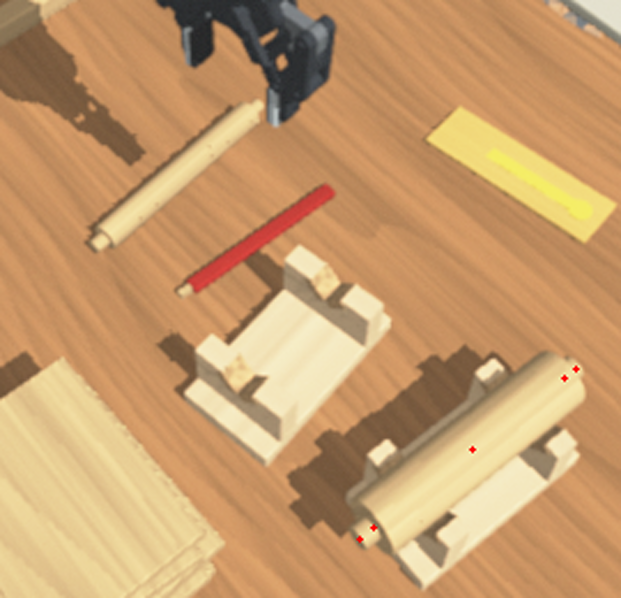

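The thick rung is seated and centred: the predicted points fall on its axis and tenons. Next is the thin rung.

step_arm --pt "-0.01 -0.2 0" --pt "-0.01 -0.2 0" --pt "-0.01 -0.055 -0.15" --pt "0 0 -0.22" --pt "0 0 -0.22" --pt "0 0 -0.2" --pt "0 0 -0.05" --pt "0 0 0" --spin '[0,0,0,0,0,0,0,0]'

```text
time: 12.72
tool_pos: [515.9, -77.5, 14.3]
tcp_rot: [180.0, -0.0, -172.3]
ft_force: [-0.7, 0.8, 0.6]
finger_gap: 68.2
grip_force: 0.0
```

step_arm --pt "0 0 0" --pt "0 0 0" --spin '[0,0]'

```text
time: 12.98
tool_pos: [517.3, -78.5, 15.9]
tcp_rot: [-179.9, 0.2, -172.3]
ft_force: [0.1, -0.1, 0.3]
finger_gap: 68.4
grip_force: 0.0
```

step_arm --pt "0 0 -0.05" --pt "0 0 -0.015" --pt "0 0 0" --spin '[0,0,0]'

```text
time: 13.35
tool_pos: [515.1, -78.1, 0.3]
tcp_rot: [180.0, -0.1, -172.4]
ft_force: [-0.7, 0.2, -0.3]
finger_gap: 68.6
grip_force: 0.0
```

step_arm --pt "0 0 0" --pt "0 0 0" --pt "0 0 0" --pt "0 0 0" --pt "0 0 0" --pt "0 0 0" --pt "0 0 0" --pt "0 0 0" --spin '[0,0,0,0,0,0,0,0]' --gripper -0.7 --squeeze 30

```text
time: 14.35
tool_pos: [516.0, -78.3, 1.4]
tcp_rot: [-180.0, 0.0, -172.3]
ft_force: [-2.1, 0.0, 5.2]
finger_gap: 12.9
grip_force: 6.2
```

Gap 12.9 is smaller than the 24 mm rod, so I'll look.

```bash
python3 - <<'E'
from h import *
s=snap('wrist','w5.png'); c=snap('side','s5.png')
cv2.imwrite('pics/w5b.png',np.hstack([cv2.resize(s['pixels'][60:420,100:460],(400,400)),cv2.resize(c['pixels'][180:300,190:310],(400,400),interpolation=cv2.INTER_CUBIC)]))
E
```

```text
(no output)
```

View pics/w5b.png

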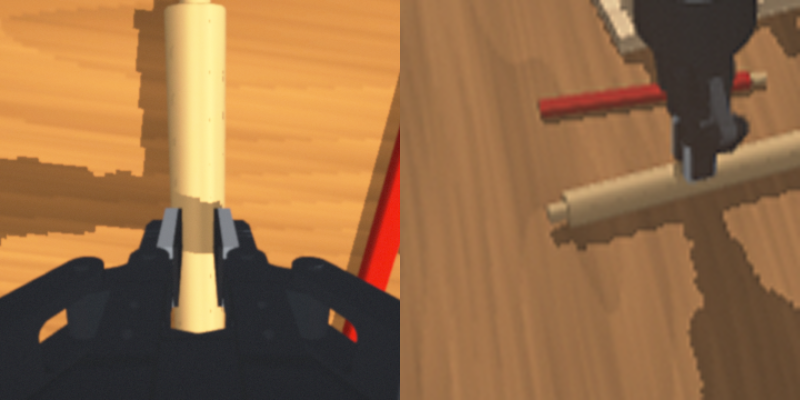

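The pads are pinching high on the rod, which wedges it down. I'll reopen, go lower and watch the force.

step_arm --pt "0 0 0" --pt "0 0 0" --pt "0 0 0" --pt "0 0 0" --spin '[0,0,0,0]' --gripper -0.1

```text
time: 14.95
tool_pos: [515.7, -78.1, 0.9]
tcp_rot: [180.0, -0.0, -172.3]
ft_force: [0.7, -0.3, 1.7]
finger_gap: 38.2
grip_force: 0.0
```

step_arm --pt "0 0 -0.015" --pt "0 0 0" --pt "0 0 0" --spin '[0,0,0]'

```text
time: 15.32
tool_pos: [515.7, -78.2, -2.1]
tcp_rot: [180.0, -0.0, -172.3]
ft_force: [-0.4, 0.7, 0.2]
finger_gap: 38.6
grip_force: 0.0
```

step_arm --pt "0 0 -0.01" --pt "0 0 0" --pt "0 0 0" --spin '[0,0,0]'

```text
time: 15.7
tool_pos: [515.7, -78.2, -4.0]
tcp_rot: [180.0, -0.0, -172.3]
ft_force: [0.3, 0.1, -0.1]
finger_gap: 38.5
grip_force: 0.0
```

step_arm --pt "0 0 0.005" --pt "0 0 0" --pt "0 0 0" --pt "0 0 0" --pt "0 0 0" --spin '[0,0,0,0,0]' --gripper -0.5

```text
time: 16.32
tool_pos: [515.8, -78.2, -2.9]
tcp_rot: [-180.0, 0.0, -172.3]
ft_force: [-0.8, -1.1, 2.2]
finger_gap: 21.5
grip_force: 0.6
```

step_arm --pt "0 0 0" --pt "0 0 0" --pt "0 0 0" --pt "0 0 0" --pt "0 0 0" --pt "0 0 0" --spin '[0,0,0,0,0,0]' --gripper -0.9 --squeeze 30

```text
time: 17.08
tool_pos: [515.9, -78.3, -2.8]
tcp_rot: [-180.0, 0.0, -172.3]
ft_force: [-2.0, 0.1, 5.4]
finger_gap: 18.5
grip_force: 27.1
```

step_arm --pt "0 0 0.02" --pt "0 0 0.03" --pt "0 0 0.03" --pt "0 0 0" --pt "0 0 0" --spin '[0,0,0,0,0]'

```text
time: 17.7
tool_pos: [515.7, -78.2, 13.0]
tcp_rot: [-180.0, 0.0, -172.3]
ft_force: [-0.1, 0.7, -0.7]
finger_gap: 18.5
grip_force: 25.5
```

```bash
python3 - <<'E'
from h import *
s=snap('wrist','w6.png'); c=snap('side','s6.png')
cv2.imwrite('pics/w6b.png',np.hstack([cv2.resize(s['pixels'][60:420,100:460],(400,400)),cv2.resize(c['pixels'][180:300,210:330],(400,400),interpolation=cv2.INTER_CUBIC)]))
E
```

```text
(no output)
```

View pics/w6b.png

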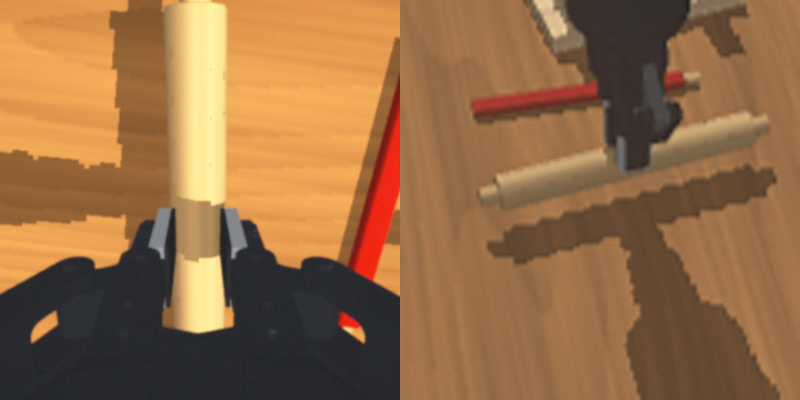

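The rod is held firmly and level. Next I'll carry it to the narrow cradle.

step_arm --pt "0 0 0.07" --pt "0 0 0.14" --pt "0 0 0.17" --pt "0 0.04 0.14" --pt "0.03 0.1 0.06" --pt "0.04 0.15 0" --pt "0.04 0.15 0" --pt "0.04 0.15 0" --spin '[0,0,0,0,0,0,0,0]'

```text
time: 18.8
tool_pos: [546.2, 40.7, 130.2]
tcp_rot: [-180.0, 0.1, -172.4]
ft_force: [0.6, 0.5, -0.6]
finger_gap: 18.3
grip_force: 25.6
```

step_arm --pt "0.03 0.15 0" --pt "0.02 0.12 0" --pt "0.01 0.07 0" --pt "0 0.026 0" --pt "0 0 0" --pt "0 0 0" --pt "0 0 0" --spin '[0.004,0.004,0.003,0,0,0,0]'

```text
time: 19.68
tool_pos: [557.7, 112.3, 129.0]
tcp_rot: [-180.0, -0.0, -170.4]
ft_force: [0.1, -1.4, -0.3]
finger_gap: 18.4
grip_force: 25.6
```

step_arm --pt "0 0.003 -0.08" --pt "0 0 -0.12" --pt "0 0 -0.1" --pt "0 0 -0.05" --pt "0 0 -0.03" --pt "0 0 0" --pt "0 0 0" --spin '[0,0,0,0,0,0,0]'

```text
time: 20.55
tool_pos: [558.4, 113.7, 53.9]
tcp_rot: [-180.0, 0.1, -170.4]
ft_force: [1.1, -0.6, -0.5]
finger_gap: 18.1
grip_force: 25.6
```

step_arm --pt "0 0 -0.01" --pt "0 0 -0.005" --pt "0 0 0" --pt "0 0 0" --spin '[0,0,0,0]'

```text
time: 21.05
tool_pos: [557.8, 113.6, 50.0]
tcp_rot: [-180.0, 0.0, -170.4]
ft_force: [0.0, -0.2, -0.1]
finger_gap: 18.3
grip_force: 25.6
```

step_arm --pt "0 0 -0.005" --pt "0 0 -0.005" --pt "0 0 0" --pt "0 0 0" --spin '[0,0,0,0]'

```text
time: 21.55
tool_pos: [557.9, 113.5, 48.2]
tcp_rot: [-180.0, 0.0, -170.4]
ft_force: [-0.7, -1.6, 1.5]
finger_gap: 18.4
grip_force: 26.6
```

step_arm --pt "0 0 -0.005" --pt "0 0 0" --pt "0 0 0" --spin '[0,0,0]'

```text
time: 21.92
tool_pos: [558.1, 113.3, 47.8]
tcp_rot: [-180.0, 0.0, -170.4]
ft_force: [-1.8, -3.3, 7.6]
finger_gap: 18.0
grip_force: 28.4
```

step_arm --pt "0 0 -0.005" --pt "0 0 0" --pt "0 0 0" --spin '[0,0,0]'

```text
time: 22.3
tool_pos: [558.3, 113.0, 47.4]
tcp_rot: [-179.9, 0.1, -170.4]
ft_force: [-4.9, -4.9, 11.5]
finger_gap: 18.5
grip_force: 29.9
```

step_arm --pt "0 0 0" --pt "0 0 0" --pt "0 0 0" --pt "0 0 0" --spin '[0,0,0,0]' --gripper 0.2

```text
time: 22.8
tool_pos: [557.6, 113.7, 45.7]
tcp_rot: [180.0, -0.0, -170.4]
ft_force: [0.5, -0.5, 0.5]
finger_gap: 51.2
grip_force: 0.0
```

step_arm --pt "0 0 0.05" --pt "0 0 0.1" --pt "0 0 0.2" --pt "0 0 0.25" --pt "0 -0.2 0.15" --pt "0 -0.3 0" --pt "0 -0.3 0" --pt "0 -0.2 0" --spin '[0,0,0,0,0,0,0,0]'

```text
time: 23.8
tool_pos: [558.0, -89.0, 198.3]
tcp_rot: [-179.9, 0.1, -170.4]
ft_force: [0.8, 0.6, 0.5]
finger_gap: 51.4
grip_force: 0.0
```

step_arm --pt "-0.2 -0.2 0" --pt "-0.1 -0.1 0" --pt "0 0 0" --pt "0 0 0" --spin '[0,0,0,0]'

```text
time: 24.3
tool_pos: [498.5, -146.2, 197.4]
tcp_rot: [-180.0, 0.1, -170.4]
ft_force: [-0.4, -0.7, -0.2]
finger_gap: 51.5
grip_force: 0.0
```

```bash
python3 - <<'E'
from h import *
# numeric check: new-vs-initial difference around narrow cradle, vs predicted rung outline
s=snap('scene','s7.png')['pixels']; a=cv2.imread('pics/scene0.png')
t=np.radians(-170.3);e=np.array([np.cos(t),np.sin(t),0]);n=np.array([-e[1],e[0],0]);up=np.array([0,0,1.])
c0=np.array([558,113,61.])
def mask(c,e,n,R=12.,rt=6.):
    m=np.zeros(a.shape[:2],np.uint8)
    for L,rr in((88,R),(100,rt)):
        P=np.array([proj('s7.png',c+u*e+rr*(np.cos(k)*n+np.sin(k)*up)) for u in(-L,L) for k in np.linspace(0,6.28,24)],np.float32)
        cv2.fillConvexPoly(m,cv2.convexHull(P).astype(int),1)
    return m
# pixel "wood bright" classification: print mean colour just inside / outside mask, shifted
hsv=cv2.cvtColor(s,cv2.COLOR_BGR2HSV)
d=cv2.absdiff(s,a).max(2)
best=[]
roi=np.zeros(d.shape,bool);roi[210:390,220:400]=1
# tenon/body ends overhanging the saddles: fit with edge strength on outline
g=cv2.GaussianBlur(cv2.cvtColor(s,cv2.COLOR_BGR2GRAY),(3,3),0);gm=cv2.magnitude(cv2.Sobel(g,5,1,0),cv2.Sobel(g,5,0,1))
for dz in(0,4,8):
  for dx in range(-24,25,4):
    for dy in range(-12,13,2):
      for da in(-6,-3,0,3,6):
        t2=t+np.radians(da);e2=np.array([np.cos(t2),np.sin(t2),0]);n2=np.array([-e2[1],e2[0],0])
        m=mask(c0+dx*e+dy*n+dz*up,e2,n2);o=(m-cv2.erode(m,np.ones((3,3),np.uint8)))>0
        best.append((gm[o].mean(),dz,dx,dy,da))
best.sort(reverse=True);print(*best[:6],sep='\n')
print(r.sense()['time'],r.sense()['ft_force'])
E
```

```text
(np.float32(126.083855), 4, 0, -4, 0)
(np.float32(124.44399), 8, 0, -6, 0)
(np.float32(124.009895), 0, 0, -2, 0)
(np.float32(119.17492), 4, 4, -4, 0)
(np.float32(119.01779), 8, -8, -6, 0)
(np.float32(117.70474), 4, -4, -4, 0)
24.35 [ 0.09637038 -0.05464931  0.10158195]
```

The outline fit puts the thin rung centred and aligned, and the contact height (about 47 mm against 46 predicted) says it sits down in the V.

```bash
python3 -c "
from bench import r
print(r.hand_in())"
```

```text
the job is handed in; nothing more can be done
None
```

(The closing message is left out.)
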